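# Take the folded bowl's height with a sprung gauge

### The arm

A 7-joint arm with a two-finger parallel gripper is mounted at the origin on the work surface. World frame = base frame: x ahead of the robot, y to its left, z up, the work surface at z = 0. Lengths are in m, angles in rad, forces in N, time in s.
With the tool pointing down it reaches from about 0.4 to 0.85 m from the base axis. Payload 10.4 kg.
Tool frame: the origin (TCP) lies at the very end of the fingers, on their centre line; the grasp point (between the pads) lies 19 mm behind it; z points along the fingers, y is the line along which they close (so a half turn about z gives the same grasp; the last joint's range is limited). The gripper opens to 87 mm and grips with 3 to 60 N. Pads are 19 mm wide; open, the fingers measure 117 mm over their backs; the gripper's body (75 mm by 190 mm) begins 51 mm behind the grasp point.
Start: joints at [1.185, 0.332, -0.065, 1.46, 0.022, 1.35, -0.088], TCP at [0.222, -0.584, 0.223] pointing down, gripper open.
Joint ranges: [-2.6, 2.6], [-0.5, 2.12], [-1.47, 1.34], [0.16, 2.42], [-1.27, 4.41], [0.06, 2.06], [-2.6, 2.6]. Speed limits (rad/s): [2.22, 2.22, 2.79, 2.79, 3.14, 3.14, 3.14].

### API

Orientations are given as a unit quaternion [x, y, z, w].
In Python, from bench import * gives the robot as it stands.
- The arm moves only by the tool carry_out, never from a script. Its argument "deltas" is a list of rows, each an object with "hand": the finger opening in mm, from 0 to 87; "dp": the shift along the tool's x, y, z each as a share of 250 mm, from -1 to 1, a list of three; "spin": the turn about the tool's z as a share of pi rad, from -1 to 1. In form: [{"hand": hand, "dp": [dx, dy, dz], "spin": spin}, ...]. A call has 1 to 20 rows; each row is the pose to reach, as a shift and turn from the pose commanded when the call began, along the tool's axes at that moment, turning the shorter way round; what a row does not reach only later rows make up. A row lasts 1/10 s, in which the tool goes at most 50 mm and 8.59 degrees, less where a joint would pass 70% of its speed; a pose out of reach is approached as far as the arm can. A call with a number of a shift or a turn outside -1 to 1 is refused whole. A call with a gripper value outside its range is refused whole. The fingers move at their own pace and stop on an object; "force" is the grip in N (left out, the last holds). Time passes only in rows, so rows that repeat a pose let the fingers close. It gives the time, the measured TCP pose, the force, the opening and the grip force at its end, in the units of the state.
- read_state(): the state, without advancing time (a new reading comes with each control period).
- camera(name): name is "scene" or "top"; returns the picture (480x640x3 uint8, red, green, blue); there is no depth.
- get_calibration(name): a dict with "fx", "fy", "cx", "cy" (pixels), "R" (3x3) and "t" (3): a world point X has camera coordinates R X + t. Camera axes: x right, y down, z forward; pixel columns grow to the right and rows downward; lengths in m; the calibration is good to about 2 mm. A picture is of the moment at which its call begins. get_calibration takes no time and is no camera call.
- close_job(): hands the job in; it is judged then, once.
The state is a dict: "time": time; "joint_positions": joint angles; "joint_vel": joint speeds; "joint_torque": joint torques, N m; "ee_pos": TCP position; "eef_rot": TCP orientation; "ft_force": force on the tool from outside, world axes, zero at the start; "torque": the same for the moment, N m; "width": finger opening in m; "grip_force": force on a finger pad.
Only numpy, scipy, OpenCV 4.12 (cv2) and the standard library are available. Lean on these libraries where they do the work, as an engineer would, in place of code of your own. Each camera call takes 0.05 s, during which the arm holds its last target. There are 200 camera calls.

### The job

I want to know how much shelf gap the folded green bowl needs. Move the bowl, upside down as it is, to stand flat on the counter with the middle of its upturned base under the height gauge's foot, and let go of it. Then lower the gauge's carriage gently by its knob until the sprung foot rests on the bowl and has been pushed about half-way (6 mm) into its holder, and leave it like that, without ramming the foot onto the bowl or shifting the other things on the counter.

Things in the scene. Friction and masses are not known exactly. Their poses are not given: they have to be found in the camera images.
- gauge: height gauge fixed to the counter. Origin on the counter, right below the foot's axis, z up. Its base (84 wide, 22 high, 100 to 170 from the origin along +x) and square steel column (18 wide, 255 high, 106 to 124) stand on its +x side. An aluminium carriage slides on the column; its arm (24 wide) reaches over the origin with a black knob on top and the sprung foot below. Other sides are open
- gauge_carriage (a joint): how far (m) the carriage is slid down from its top, 0 to 0.10. A brake holds it where it is left: about 4 N pushes it down, plus the foot's spring. Height of the foot's tip above the counter = 0.130 - gauge_carriage + gauge_foot
- gauge_foot (a joint): how far (m) the sprung foot is pushed up into its holder: 0 fully out, 0.012 hard stop. Its spring takes 3 N to start and 6 N at the stop. The foot is a steel disc 22 dia, 5 thick, under a 28 dia holder tube; the gap between them is 15 when fully out
- foot_tip (a point): centre of the underside of the gauge's foot
- knob_top (a point): centre of the top of the carriage's black knob: upright cylinder 28 dia, 36 high above the arm, right over the foot; pinch it from above or press on it. 94 above the tip of the fully extended foot
- bowl: loose green collapsible bowl, 180 g, upside down. Origin: on its axis, at the rim's underside. Rim ring 120 dia, 30 high; the stiffly telescoping tiers end in a flat upturned base 60 dia, 42 to 62 above the counter as the fold happens to be (not reported: feel it). A tab sticks out along its -x, 56 to 99 from the axis, 18 wide, 12 to 22 above the counter; pinch its width 82 from the axis
- pepper_mill: bystander: stainless steel flask-shaped pepper mill, 52 dia x 168 high; origin at centre of its underside
- butter_crock: bystander: round lidded glass butter crock, 94 dia x 96 high; origin at centre of its underside
- tart_tin: bystander: small fluted aluminium tart tin, 94 dia x 22 high; origin at centre of its underside
- mug: bystander: white mug, 80 dia x 92 high; origin at centre of its underside
- jar: bystander: amber glass jar with a steel cap, 72 dia x 110 high; origin at centre of its underside
- spoon: bystander: wooden spoon lying flat on the counter, about 200 long
Mind the look-alikes: they are no part of the job. Leave any black or yellow look-alike of the bowl alone.

How it is judged:
By the outcome, as a careful person would: the job done as asked, in the order asked, and still so for the second after the job is handed in, with the robot touching nothing.
It also fails if it takes over 64 s, if anything falls off the work surface, if the arm or the gripper's body presses on something with over 40 N, if the wrist force passes 120 N, or if a joint passes its speed limit or range.

## Working session

There is one attempt and no reset: what is moved stays moved. The work goes in short steps, Python scripts to look and compute and a tool call to move; the robot and the scene stay as the last step left them, time stands still between calls to the robot, and variables do not carry over. Pictures are saved under pics/ and viewed, at most 10 in all, crops included, and the job is handed in when it is done.

Besides the shell and the picture viewer there is one more tool, called after ">>>" as name(argument=value, ...) on one line, values as JSON. carry_out: Moves the arm, as the interface text tells. Its arguments: {"type":"object","properties":{"deltas":{"type":"array","items":{"type":"object","properties":{"hand":{"type":"number"},"dp":{"type":"array","items":{"type":"number","minimum":-1,"maximum":1}},"spin":{"type":"number","minimum":-1,"maximum":1}}}},"force":{"type":"number"}},"required":["deltas"]}

```bash
mkdir -p pics
python3 - <<'E'
from bench import *
import cv2,json
for n in("scene","top"):
    cv2.imwrite(f"pics/{n}0.png",cv2.cvtColor(camera(n),cv2.COLOR_RGB2BGR))
    c=get_calibration(n);print(n,c)
s=read_state();print(s)
E
```

```text
scene {'fx': 529.8299754432944, 'fy': 529.8299754432944, 'cx': 323.7515036650347, 'cy': 242.49997403882395, 'R': array([[ 0.84196345,  0.5393177 ,  0.01529606],
       [ 0.44371715, -0.67602997, -0.58830143],
       [-0.30694078,  0.50211543, -0.80849704]]), 't': array([-0.4694089 , -0.17479726,  1.59709858])}
top {'fx': 559.7427825880087, 'fy': 559.7427825880087, 'cx': 310.95151871516026, 'cy': 241.3487240482059, 'R': array([[ 2.21137954e-03, -9.99843807e-01, -1.75348384e-02],
       [-9.88499012e-01,  4.65860372e-04, -1.51226607e-01],
       [ 1.51211155e-01,  1.76675898e-02, -9.88343585e-01]]), 't': array([-0.01911453,  0.56101041,  1.3396532 ])}
{'time': 0.1, 'joint_positions': array([ 1.18541472,  0.33280609, -0.06471781,  1.46082497,  0.02158999,
        1.34989407, -0.08852423]), 'joint_vel': array([-8.41497217e-04, -3.49941932e-03, -1.24303135e-03,  1.53912740e-05,
        4.59021347e-04, -9.93240440e-04, -3.99653874e-04]), 'joint_torque': array([ 1.30756576e-03, -6.24548221e+01,  2.47134443e-02, -3.90721393e+01,
       -6.12518401e-02,  3.65308207e-02,  9.34164609e-05]), 'ee_pos': array([ 0.22169091, -0.58400701,  0.22185061]), 'eef_rot': array([ 9.83592752e-01,  1.80402096e-01, -1.30763402e-04, -6.04779561e-04]), 'ft_force': array([-0.01502738, -0.04858636, -0.28814424]), 'torque': array([-0.03514152, -0.0268984 , -0.02445672]), 'grip_force': 0.0, 'width': 0.08689579313483024}
```

View pics/scene0.png

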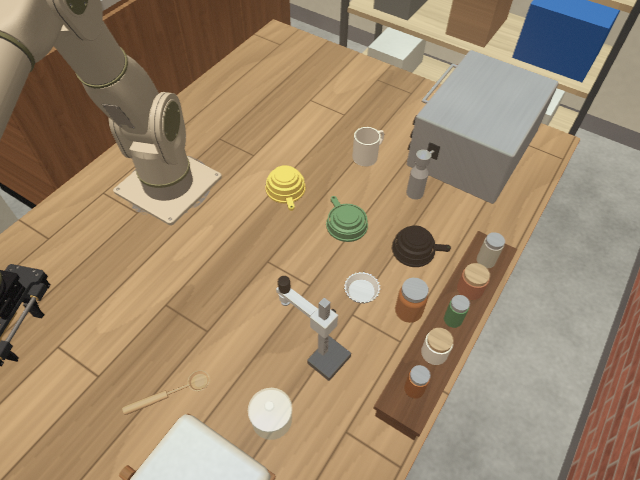

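View pics/top0.png

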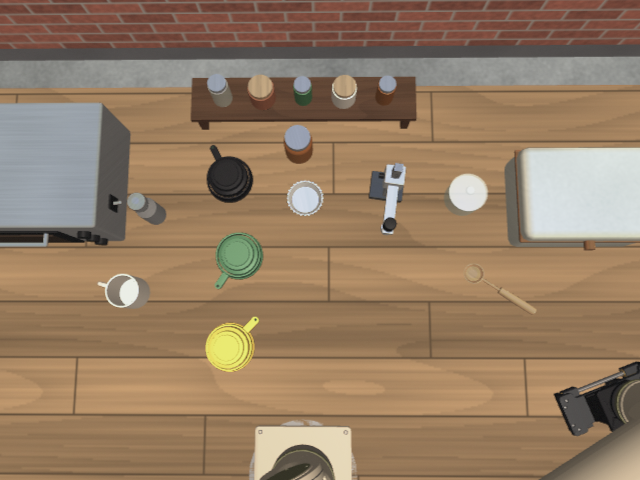

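The scene picture shows the green bowl at (347,222), its tab at (336,202), and the gauge knob at (284,285). In the top view the bowl is at (239,256), the tab tip at (219,285), and the knob at (390,226). I'll make zoomed crops of both.

```bash
cat > h.py <<'E'
import numpy as np,cv2
from bench import *
def ray(n,u,v):
    c=get_calibration(n);R=np.array(c["R"]);t=np.array(c["t"])
    d=R.T@np.array([(u-c["cx"])/c["fx"],(v-c["cy"])/c["fy"],1]);return -R.T@t,d/np.linalg.norm(d)
def onz(n,p,z):
    o,d=ray(n,*p);return o+d*(z-o[2])/d[2]
def tri(ps,pt):
    a,d=ray("scene",*ps);b,e=ray("top",*pt)
    k=np.linalg.lstsq(np.c_[d,-e],b-a,rcond=None)[0]
    p,q=a+k[0]*d,b+k[1]*e;return (p+q)/2,np.linalg.norm(p-q)
def proj(n,X):
    c=get_calibration(n);p=np.array(c["R"])@X+c["t"];return c["fx"]*p[0]/p[2]+c["cx"],c["fy"]*p[1]/p[2]+c["cy"]
def mask(im,lo,hi): return cv2.inRange(cv2.cvtColor(im,cv2.COLOR_RGB2HSV),lo,hi)
E
python3 - <<'E'
from h import *
S=cv2.imread("pics/scene0.png");T=cv2.imread("pics/top0.png")
def c(im,x,y): return cv2.resize(im[y:y+75,x:x+100],None,fx=4,fy=4,interpolation=cv2.INTER_CUBIC)
cv2.imwrite("pics/z.png",np.vstack([np.hstack([c(S,300,185),c(T,190,220)]),np.hstack([c(S,260,265),c(T,350,165)])]))
for n,im in(("scene",S),("top",T)):
    m=mask(im[...,::-1].copy(),(55,60,40),(85,255,255))
    k,l,st,ce=cv2.connectedComponentsWithStats(m)
    print(n,[(st[i].tolist(),ce[i].round(1).tolist()) for i in range(1,k) if st[i,4]>100])
E
```

```text
scene []
top [([294, 88, 17, 17, 174], [302.8, 97.3]), ([216, 233, 46, 55, 1636], [238.1, 256.9])]
```

View pics/z.png

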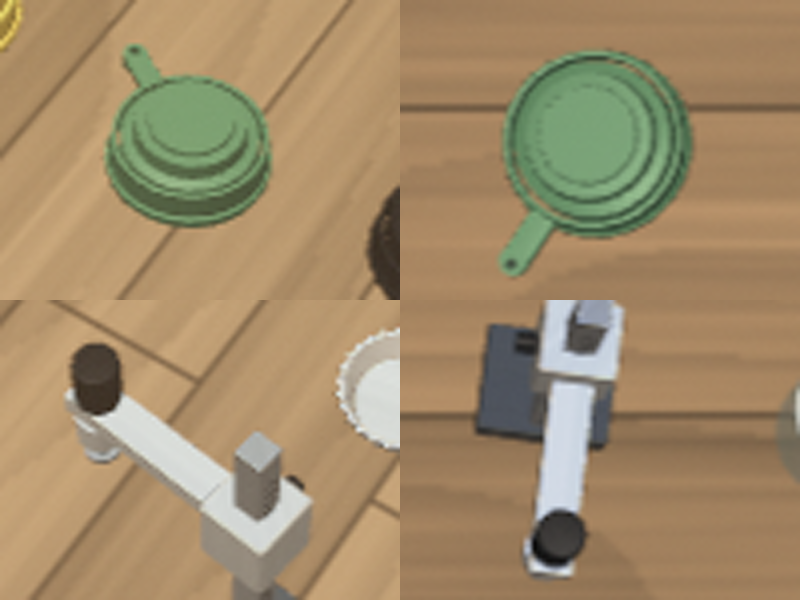

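The crops show the bowl's base-disc centre at scene (347.5,215.7) and top (237.3,253.3). The knob-top centre is at scene (284,280) and top (390.3,223). I'll triangulate these.

Run:
```python
from h import *
np.set_printoptions(precision=4,suppress=True)
print("base",tri((347.5,215.7),(237.3,253.3)))
print("rim c z.015,.03",onz("top",(239.4,256),.015),onz("top",(239.4,256),.03))
for a,b in(((215.75,256),(263,256)),((239.4,232.5),(239.4,279.5))): print("dia",np.linalg.norm(onz("top",a,.03)-onz("top",b,.03)))
print("tab hole s,t",onz("scene",(333,197.8),.022),onz("top",(218,285.5),.022))
print("knob",tri((284,280),(390.3,223)))
ct=tri((324.6,303),(398.5,168));print("coltop",ct)
print("coltop z",onz("scene",(324.6,303),.255),onz("top",(398.5,168),.255))
print("base",[onz("top",p,.022) for p in((369.3,197.5),(401.2,200.7),(371.7,171.3))])
```

```text
base (array([0.5312, 0.1629, 0.0436]), np.float64(6.77021449055725e-05))
rim c z.015,.03 [0.528  0.1617 0.015 ] [0.5262 0.1595 0.03  ]
dia 0.11782095340847024
dia 0.11783521987606073
tab hole s,t [0.453  0.2127 0.022 ] [0.4533 0.2124 0.022 ]
knob (array([ 0.5742, -0.1925,  0.2191]), np.float64(0.0007213469207097393))
coltop (array([ 0.6875, -0.208 ,  0.2509]), np.float64(0.0012561613277315188))
coltop z [ 0.6892 -0.2096  0.255 ] [ 0.6859 -0.2079  0.255 ]
base [array([ 0.6764, -0.1658,  0.022 ]), array([ 0.668 , -0.2461,  0.022 ]), array([ 0.7448, -0.1728,  0.022 ])]
```

```bash
cat >> h.py <<'E'
def yaw(q):
    return np.degrees(2*np.arctan2(q[1],q[0]))   # tool x heading, tool down
def go(start,y0,p,y1):
    a=np.radians(y0);d=np.array(p)-start
    x=d@[np.cos(a),np.sin(a),0];y=d@[np.sin(a),-np.cos(a),0]
    s=-((y1-y0+180)%360-180)/180
    print("dp",np.round([x/.25,y/.25,-d[2]/.25],4),"spin",round(s,4))
E
python3 - <<'E'
from h import *
for n in("scene","top"):
    im=cv2.cvtColor(cv2.imread(f"pics/{n}0.png"),cv2.COLOR_BGR2RGB)
    m=mask(im,(25,110,80),(34,255,255));k,l,st,ce=cv2.connectedComponentsWithStats(m);print(n,[st[i].tolist() for i in range(1,k) if st[i,4]>80])
print(tri((285,177),(229,344)))
print("ytab",onz("top",(257,319),.022),"tin",onz("top",(305,200),.022),"mill",onz("top",(138,200),.168))
p=np.array([.2217,-.584,.2219]);w=[((.40,-.38,.35),90),((.46,-.16,.35),146),((.46,.06,.30),146),((.461,.207,.10),146)]
y=yaw(read_state()["eef_rot"]);print(y)
for q,yy in w: go(p,y,q,yy);p=np.array(q);y=yy
E
```

```text
scene [[267, 166, 36, 25, 549]]
top [[206, 317, 53, 55, 1730]]
(array([0.31121017, 0.17489404, 0.06051198]), np.float64(0.0010913294176597592))
ytab [0.37111125 0.11396947 0.022     ] tin [ 0.67022827 -0.00292881  0.022     ] mill [0.63741307 0.37385662 0.168     ]
20.786367305666246
dp [ 0.9564 -0.5098 -0.5124] spin -0.3845
dp [ 0.88  0.24 -0.  ] spin -0.3111
dp [0.4921 0.7296 0.2   ] spin 0.0
dp [0.3255 0.4897 0.8   ] spin 0.0
```

>>> carry_out(deltas=[{"hand":50,"dp":[0.3,-0.15,-0.512],"spin":-0.1},{"hand":50,"dp":[0.956,-0.51,-0.512],"spin":-0.384},{"hand":50,"dp":[0.956,-0.51,-0.512],"spin":-0.384},{"hand":50,"dp":[0.956,-0.51,-0.512],"spin":-0.384},{"hand":50,"dp":[0.956,-0.51,-0.512],"spin":-0.384},{"hand":50,"dp":[0.956,-0.51,-0.512],"spin":-0.384},{"hand":50,"dp":[0.956,-0.51,-0.512],"spin":-0.384},{"hand":50,"dp":[0.956,-0.51,-0.512],"spin":-0.384},{"hand":50,"dp":[0.956,-0.51,-0.512],"spin":-0.384},{"hand":50,"dp":[0.956,-0.51,-0.512],"spin":-0.384},{"hand":50,"dp":[0.956,-0.51,-0.512],"spin":-0.384}])

```text
time: 1.2
ee_pos: [0.3996, -0.3806, 0.3502]
eef_rot: [0.709, 0.705, -0.0, -0.0]
ft_force: [-0.6, -0.6, 0.2]
width: 0.0498
grip_force: 0.0
```

>>> carry_out(deltas=[{"hand":50,"dp":[0.88,0.24,0],"spin":-0.311},{"hand":50,"dp":[0.88,0.24,0],"spin":-0.311},{"hand":50,"dp":[0.88,0.24,0],"spin":-0.311},{"hand":50,"dp":[0.88,0.24,0],"spin":-0.311},{"hand":50,"dp":[0.88,0.24,0],"spin":-0.311},{"hand":50,"dp":[0.88,0.24,0],"spin":-0.311},{"hand":50,"dp":[0.88,0.24,0],"spin":-0.311},{"hand":50,"dp":[0.88,0.24,0],"spin":-0.311},{"hand":50,"dp":[0.88,0.24,0],"spin":-0.311},{"hand":50,"dp":[0.88,0.24,0],"spin":-0.311}])

```text
time: 2.2
ee_pos: [0.4603, -0.1607, 0.3505]
eef_rot: [0.295, 0.956, 0.0, -0.0]
ft_force: [0.3, -0.3, 0.3]
width: 0.0499
grip_force: 0.0
```

>>> carry_out(deltas=[{"hand":50,"dp":[0.492,0.73,0.2],"spin":0},{"hand":50,"dp":[0.492,0.73,0.2],"spin":0},{"hand":50,"dp":[0.492,0.73,0.2],"spin":0},{"hand":50,"dp":[0.492,0.73,0.2],"spin":0},{"hand":50,"dp":[0.492,0.73,0.2],"spin":0},{"hand":50,"dp":[0.492,0.73,0.2],"spin":0},{"hand":50,"dp":[0.492,0.73,0.2],"spin":0}])

```text
time: 2.9
ee_pos: [0.4609, 0.0594, 0.3006]
eef_rot: [0.294, 0.956, -0.0, 0.0]
ft_force: [-0.2, -0.8, -0.1]
width: 0.0498
grip_force: 0.0
```

>>> carry_out(deltas=[{"hand":50,"dp":[0.325,0.49,0.8],"spin":0},{"hand":50,"dp":[0.325,0.49,0.8],"spin":0},{"hand":50,"dp":[0.325,0.49,0.8],"spin":0},{"hand":50,"dp":[0.325,0.49,0.8],"spin":0},{"hand":50,"dp":[0.325,0.49,0.8],"spin":0},{"hand":50,"dp":[0.325,0.49,0.8],"spin":0},{"hand":50,"dp":[0.325,0.49,0.8],"spin":0},{"hand":50,"dp":[0.325,0.49,0.8],"spin":0},{"hand":50,"dp":[0.325,0.49,0.8],"spin":0}])

```text
time: 3.8
ee_pos: [0.4638, 0.2053, 0.1019]
eef_rot: [0.295, 0.956, 0.0, 0.001]
ft_force: [-0.0, 0.7, -0.5]
width: 0.0498
grip_force: 0.0
```

Run:
```python
from h import *
s=read_state();print(s["time"],s["ee_pos"],yaw(s["eef_rot"]),s["eef_rot"],s["ft_force"],s["width"],s["joint_positions"].round(2))
go(s["ee_pos"],yaw(s["eef_rot"]),(.461,.207,.006),146)
S=cv2.cvtColor(camera("scene"),cv2.COLOR_RGB2BGR);T=cv2.cvtColor(camera("top"),cv2.COLOR_RGB2BGR)
c=lambda im,x,y:cv2.resize(im[y:y+150,x:x+130],None,fx=3,fy=3)
cv2.imwrite("pics/g1.png",np.hstack([c(S,270,110),c(T,170,190)]))
```

```text
3.8 [0.46382585 0.20528019 0.10189248] 145.71672630853337 [2.94734547e-01 9.55578190e-01 1.61165069e-04 1.35777875e-03] [-0.02826464  0.65274954 -0.4866004 ] 0.04980403202521632 [ 0.3   0.3  -0.91  1.88  0.27  1.09  0.26]
dp [ 0.0132 -0.0007  0.3836] spin -0.0016
```

View pics/g1.png

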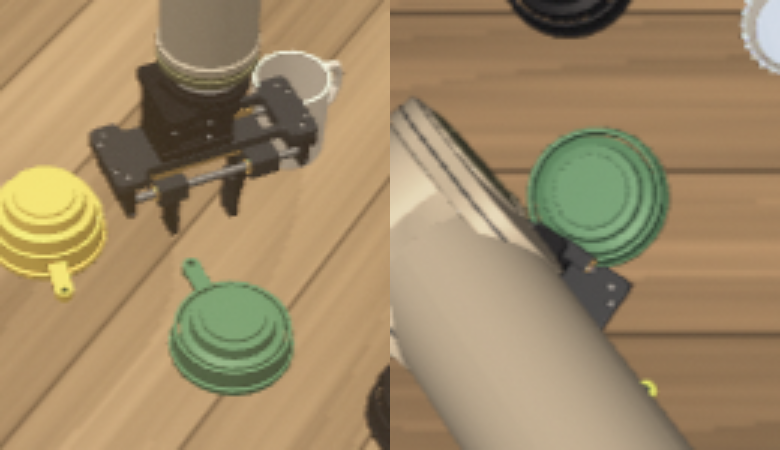

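The scene view shows the open fingers above the tab: tab tip at crop (190,265), fingers at (175,215) and (232,205). Yellow and the mug are clear. Descending and gripping.

>>> carry_out(deltas=[{"hand":50,"dp":[0,0,0.15],"spin":0},{"hand":50,"dp":[0,0,0.25],"spin":0},{"hand":50,"dp":[0,0,0.33],"spin":0},{"hand":50,"dp":[0,0,0.376],"spin":0},{"hand":50,"dp":[0,0,0.376],"spin":0},{"hand":50,"dp":[0,0,0.376],"spin":0}], force=15)

```text
time: 4.5
ee_pos: [0.4629, 0.2068, 0.0075]
eef_rot: [0.293, 0.956, 0.0, 0.0]
ft_force: [0.1, -0.4, -0.4]
width: 0.05
grip_force: 0.0
```

>>> carry_out(deltas=[{"hand":30,"dp":[0,0,0],"spin":0},{"hand":25,"dp":[0,0,0],"spin":0},{"hand":20,"dp":[0,0,0],"spin":0},{"hand":15,"dp":[0,0,0],"spin":0},{"hand":10,"dp":[0,0,0],"spin":0},{"hand":10,"dp":[0,0,0],"spin":0},{"hand":10,"dp":[0,0,0],"spin":0}], force=25)

```text
time: 5.2
ee_pos: [0.4624, 0.2067, 0.0066]
eef_rot: [0.293, 0.956, 0.0, 0.0]
ft_force: [-0.7, -0.2, 2.3]
width: 0.0176
grip_force: 24.9
```

Run:
```python
from h import *
s=read_state();print(s["time"],s["ee_pos"],yaw(s["eef_rot"]),s["ft_force"],s["width"],s["grip_force"],s["torque"])
S=cv2.cvtColor(camera("scene"),cv2.COLOR_RGB2BGR);T=cv2.cvtColor(camera("top"),cv2.COLOR_RGB2BGR)
c=lambda im,x,y:cv2.resize(im[y:y+150,x:x+130],None,fx=3,fy=3)
cv2.imwrite("pics/g2.png",np.hstack([c(S,270,110),c(T,170,190)]))
```

```text
5.2 [0.46242491 0.20669375 0.00661078] 145.88723734756084 [-0.73619116 -0.19288888  2.30153922] 0.017641989369983454 24.89059507381171 [-0.00407534 -0.15071612 -0.05987941]
```

View pics/g2.png

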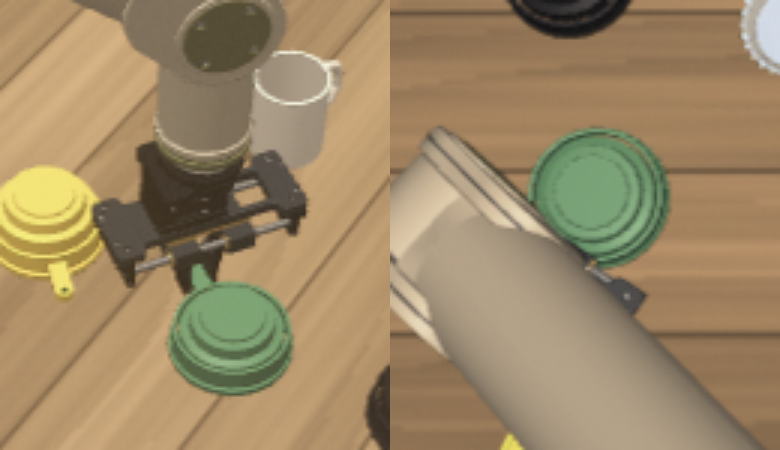

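The bowl is gripped at 17.6 mm and hasn't moved; its rim centre is still at about top (239.5,256). Now I'll work out the slide.

Run:
```python
from h import *
p=np.array([.461,.207,.006]);y=146
for q,yy in [((.44,.05,.006),150),((.47,-.10,.006),156),((.4984,-.1653,.006),160)]: go(p,y,q,yy);p=np.array(q);y=yy
```

```text
dp [-0.2815 -0.5676 -0.    ] spin -0.0222
dp [-0.4039 -0.4596 -0.    ] spin -0.0333
dp [-0.21   -0.1924 -0.    ] spin -0.0222
```

>>> carry_out(deltas=[{"hand":10,"dp":[-0.02,-0.04,0],"spin":0},{"hand":10,"dp":[-0.06,-0.12,0],"spin":-0.005},{"hand":10,"dp":[-0.11,-0.22,0],"spin":-0.01},{"hand":10,"dp":[-0.16,-0.32,0],"spin":-0.013},{"hand":10,"dp":[-0.21,-0.42,0],"spin":-0.017},{"hand":10,"dp":[-0.25,-0.51,0],"spin":-0.02},{"hand":10,"dp":[-0.282,-0.568,0],"spin":-0.022},{"hand":10,"dp":[-0.282,-0.568,0],"spin":-0.022}])

```text
time: 6.1
ee_pos: [0.4408, 0.0464, 0.0065]
eef_rot: [0.262, 0.965, -0.001, 0.0]
ft_force: [-0.2, -1.9, 3.7]
width: 0.0173
grip_force: 24.9
```

>>> carry_out(deltas=[{"hand":10,"dp":[-0.04,-0.045,0],"spin":-0.003},{"hand":10,"dp":[-0.1,-0.115,0],"spin":-0.008},{"hand":10,"dp":[-0.17,-0.195,0],"spin":-0.014},{"hand":10,"dp":[-0.24,-0.275,0],"spin":-0.02},{"hand":10,"dp":[-0.31,-0.355,0],"spin":-0.026},{"hand":10,"dp":[-0.37,-0.42,0],"spin":-0.031},{"hand":10,"dp":[-0.404,-0.46,0],"spin":-0.033},{"hand":10,"dp":[-0.404,-0.46,0],"spin":-0.033}])

```text
time: 6.9
ee_pos: [0.4711, -0.1019, 0.0066]
eef_rot: [0.211, 0.978, -0.0, 0.0]
ft_force: [1.6, -0.6, 1.9]
width: 0.0177
grip_force: 24.9
```

>>> carry_out(deltas=[{"hand":10,"dp":[-0.04,-0.037,0],"spin":-0.004},{"hand":10,"dp":[-0.1,-0.092,0],"spin":-0.011},{"hand":10,"dp":[-0.16,-0.147,0],"spin":-0.017},{"hand":10,"dp":[-0.2,-0.182,0],"spin":-0.021},{"hand":10,"dp":[-0.21,-0.192,0],"spin":-0.022},{"hand":10,"dp":[-0.21,-0.192,0],"spin":-0.022},{"hand":10,"dp":[-0.21,-0.192,0],"spin":-0.022}])

```text
time: 7.6
ee_pos: [0.4989, -0.1654, 0.0066]
eef_rot: [0.176, 0.984, -0.0, 0.0]
ft_force: [-0.2, 0.0, 1.1]
width: 0.0177
grip_force: 24.9
```

Run:
```python
from h import *
s=read_state();print(s["time"],s["ee_pos"],yaw(s["eef_rot"]),s["ft_force"],s["width"],s["grip_force"],s["torque"])
S=cv2.cvtColor(camera("scene"),cv2.COLOR_RGB2BGR);T=cv2.cvtColor(camera("top"),cv2.COLOR_RGB2BGR)
cv2.imwrite("pics/s3.png",S);cv2.imwrite("pics/t3.png",T)
c=lambda im,x,y:cv2.resize(im[y:y+100,x:x+100],None,fx=4,fy=4,interpolation=cv2.INTER_CUBIC)
cv2.imwrite("pics/g3.png",np.hstack([c(S,230,250),c(T,330,170)]))
```

```text
7.6 [ 0.49891944 -0.16535353  0.00661856] 159.7606796517689 [-0.15079315  0.02641466  1.06774988] 0.017705679513145837 24.889988604700193 [-0.13439829 -0.41259229 -0.01538393]
```

View pics/g3.png

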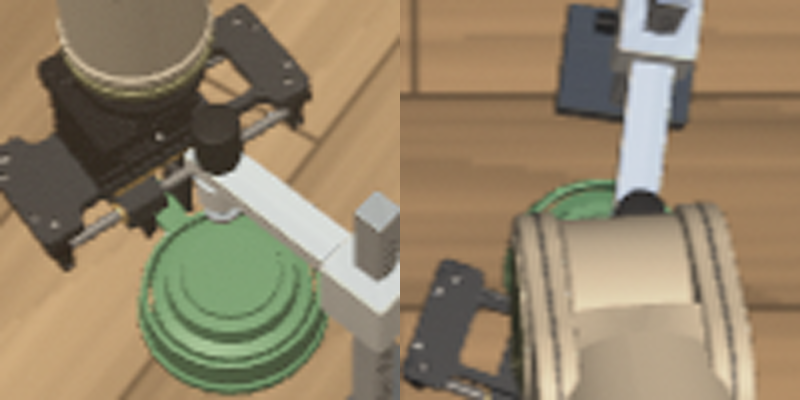

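The scene crop shows the foot at about (222,213) above the base disc, whose centre is at about (238,272). In the top view the wrist hides the bowl. Checking the alignment.

Run:
```python
from h import *
np.set_printoptions(precision=4,suppress=True)
for z in(.12,.125,.13): print(z,onz("scene",(285.4,303.5),z))
for z in(.042,.046,.05,.055): print(z,onz("scene",(289.5,318),z))
print(proj("scene",np.array([.5745,-.193,.044])),proj("scene",np.array([.5745,-.193,.219])))
```

```text
0.12 [ 0.5746 -0.1946  0.12  ]
0.125 [ 0.5764 -0.1968  0.125 ]
0.13 [ 0.5782 -0.199   0.13  ]
0.042 [ 0.578  -0.1879  0.042 ]
0.046 [ 0.5793 -0.1896  0.046 ]
0.05 [ 0.5807 -0.1913  0.05  ]
0.055 [ 0.5823 -0.1933  0.055 ]
(np.float64(287.1007239752995), np.float64(318.46424999931344)) (np.float64(283.81560044595346), np.float64(280.27118821409454))
```

>>> carry_out(deltas=[{"hand":30,"dp":[0,0,0],"spin":0},{"hand":45,"dp":[0,0,0],"spin":0},{"hand":45,"dp":[0,0,0],"spin":0},{"hand":45,"dp":[0.05,0,0],"spin":0},{"hand":45,"dp":[0.16,0,0],"spin":0},{"hand":45,"dp":[0.3,0,0],"spin":0},{"hand":45,"dp":[0.36,0,-0.1],"spin":0},{"hand":45,"dp":[0.36,0.2,-0.3],"spin":0},{"hand":45,"dp":[0.36,0.4,-0.5],"spin":0},{"hand":45,"dp":[0.36,0.6,-0.7],"spin":0},{"hand":45,"dp":[0.36,0.8,-0.9],"spin":0},{"hand":45,"dp":[0.36,0.9,-1],"spin":0},{"hand":45,"dp":[0.36,0.9,-1],"spin":0},{"hand":45,"dp":[0.36,0.9,-1],"spin":0}])

```text
time: 9.1
ee_pos: [0.4935, 0.0803, 0.26]
eef_rot: [0.174, 0.985, 0.001, 0.002]
ft_force: [-0.5, 0.7, -0.7]
width: 0.0449
grip_force: 0.0
```

Run:
```python
from h import *
s=read_state();print(s["time"],s["ee_pos"],yaw(s["eef_rot"]),s["ft_force"],s["width"])
S=cv2.cvtColor(camera("scene"),cv2.COLOR_RGB2BGR);T=cv2.cvtColor(camera("top"),cv2.COLOR_RGB2BGR)
cv2.imwrite("pics/s4.png",S);cv2.imwrite("pics/t4.png",T)
c=lambda im,x,y:cv2.resize(im[y:y+80,x:x+65],None,fx=6,fy=6,interpolation=cv2.INTER_CUBIC)
cv2.imwrite("pics/g4.png",np.hstack([c(S,255,270),c(T,355,190)]))
```

```text
9.1 [0.49348715 0.08033978 0.25999287] 159.9595816580616 [-0.51173429  0.70490173 -0.68214756] 0.04485774972425836
```

View pics/g4.png

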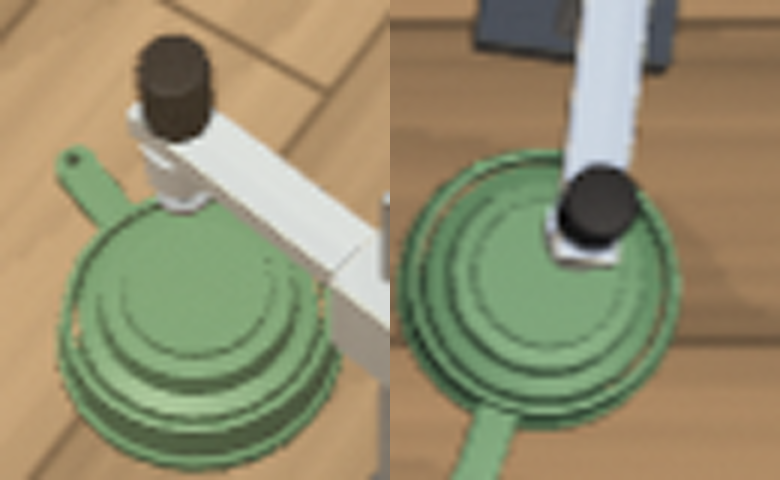

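The scene crop shows the base disc centre at about (199,294), i.e. pixel (288.2,319). In the top crop the disc centre is about (547,271), pixel (381.2,235.2), and the rim centre is pixel (380.1,238.2). The knob is at scene (284.2,280.3) and top (389.8,223.3).

Run:
```python
from h import *
np.set_printoptions(precision=4,suppress=True)
print("base",tri((288.2,319),(381.2,235.2)))
print("rim",onz("top",(380.1,238.2),.015),onz("top",(380.1,238.2),.02))
k=tri((284.2,280.3),(389.8,223.3));print("knob",k)
print("knob z.224",onz("scene",(284.2,280.3),.224),onz("top",(389.8,223.3),.224))
print("foot tip scene",onz("scene",(255+182/6,270+205/6),.125))
```

```text
base (array([ 0.5766, -0.1919,  0.0416]), np.float64(0.0004626997570670796))
rim [ 0.5732 -0.1921  0.015 ] [ 0.5724 -0.1916  0.02  ]
knob (array([ 0.574 , -0.1917,  0.2166]), np.float64(0.0007568206088798588))
knob z.224 [ 0.5772 -0.195   0.224 ] [ 0.5724 -0.191   0.224 ]
foot tip scene [ 0.5773 -0.1983  0.125 ]
```

The bowl at (0.575,-0.192) and the gauge axis at (0.574,-0.192) agree within about 2 mm. The bowl is released and standing, so the next step is the knob with closed fingers.

Run:
```python
from h import *
s=read_state();print(s["ee_pos"],s["ft_force"])
go(np.array([.4937,.0802,.256]),160,(.5745,-.192,.256),172)
```

```text
[0.4930689  0.07888171 0.25816367] [-0.28373794 -0.79284445 -0.5528264 ]
dp [-0.6761 -0.9126 -0.    ] spin -0.0667
```

>>> carry_out(deltas=[{"hand":20,"dp":[-0.1,-0.13,-0.05],"spin":-0.01},{"hand":10,"dp":[-0.25,-0.33,-0.05],"spin":-0.03},{"hand":0,"dp":[-0.4,-0.53,-0.05],"spin":-0.05},{"hand":0,"dp":[-0.55,-0.72,-0.05],"spin":-0.067},{"hand":0,"dp":[-0.65,-0.85,-0.05],"spin":-0.067},{"hand":0,"dp":[-0.683,-0.897,-0.05],"spin":-0.067},{"hand":0,"dp":[-0.683,-0.897,-0.05],"spin":-0.067},{"hand":0,"dp":[-0.683,-0.897,0],"spin":-0.067},{"hand":0,"dp":[-0.683,-0.897,0.04],"spin":-0.067},{"hand":0,"dp":[-0.683,-0.897,0.08],"spin":-0.067},{"hand":0,"dp":[-0.683,-0.897,0.08],"spin":-0.067},{"hand":0,"dp":[-0.683,-0.897,0.08],"spin":-0.067}])

```text
time: 10.4
ee_pos: [0.5746, -0.1927, 0.2365]
eef_rot: [0.071, 0.997, -0.0, -0.0]
ft_force: [-0.0, -0.3, 0.6]
width: 0.0001
grip_force: 0.0
```

Run:
```python
from h import *
s=read_state();print(s["time"],s["ee_pos"],yaw(s["eef_rot"]),s["ft_force"],s["width"],s["joint_positions"].round(2))
S=cv2.cvtColor(camera("scene"),cv2.COLOR_RGB2BGR);T=cv2.cvtColor(camera("top"),cv2.COLOR_RGB2BGR)
c=lambda im,x,y:cv2.resize(im[y:y+110,x:x+100],None,fx=4,fy=4,interpolation=cv2.INTER_CUBIC)
cv2.imwrite("pics/g5.png",np.hstack([c(S,230,240),c(T,340,160)]))
```

```text
10.4 [ 0.57464432 -0.19266529  0.23647593] 171.85741670650177 [-0.018457   -0.25639689  0.58670869] 0.00012936102823295735 [ 0.92  0.42 -0.89  1.46  0.32  1.42  1.45]
```

View pics/g5.png

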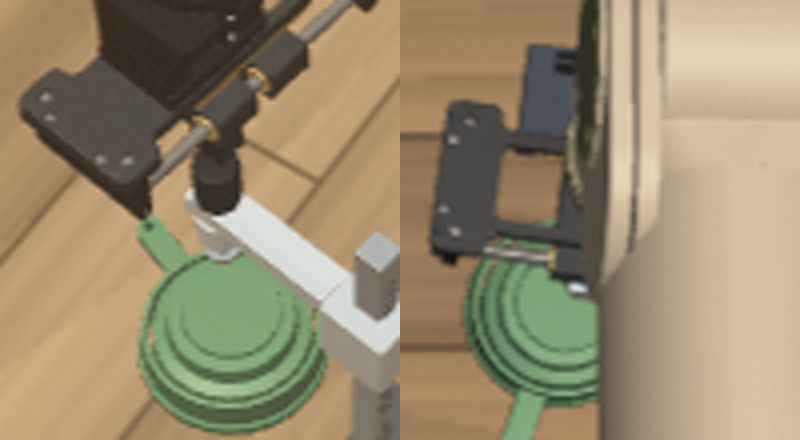

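The scene crop shows the closed fingertips centred over the knob, with fingers at (225,150) and the knob at (215,180). Lowering.

>>> carry_out(deltas=[{"hand":0,"dp":[0,0,0.012],"spin":0},{"hand":0,"dp":[0,0,0.024],"spin":0},{"hand":0,"dp":[0,0,0.036],"spin":0},{"hand":0,"dp":[0,0,0.044],"spin":0},{"hand":0,"dp":[0,0,0.052],"spin":0},{"hand":0,"dp":[0,0,0.06],"spin":0},{"hand":0,"dp":[0,0,0.068],"spin":0},{"hand":0,"dp":[0,0,0.076],"spin":0},{"hand":0,"dp":[0,0,0.084],"spin":0},{"hand":0,"dp":[0,0,0.092],"spin":0}])

```text
time: 11.5
ee_pos: [0.5749, -0.1932, 0.2137]
eef_rot: [0.071, 0.997, -0.0, 0.0]
ft_force: [-1.5, 0.5, 3.0]
width: 0.0006
grip_force: 1.7
```

>>> carry_out(deltas=[{"hand":0,"dp":[0,0,0.012],"spin":0},{"hand":0,"dp":[0,0,0.024],"spin":0},{"hand":0,"dp":[0,0,0.036],"spin":0},{"hand":0,"dp":[0,0,0.048],"spin":0},{"hand":0,"dp":[0,0,0.06],"spin":0},{"hand":0,"dp":[0,0,0.072],"spin":0},{"hand":0,"dp":[0,0,0.084],"spin":0},{"hand":0,"dp":[0,0,0.096],"spin":0}])

```text
time: 12.3
ee_pos: [0.5749, -0.1932, 0.1893]
eef_rot: [0.071, 0.997, -0.0, 0.0]
ft_force: [-1.4, 0.3, 3.0]
width: 0.0004
grip_force: 1.8
```

>>> carry_out(deltas=[{"hand":0,"dp":[0,0,0.012],"spin":0},{"hand":0,"dp":[0,0,0.024],"spin":0},{"hand":0,"dp":[0,0,0.036],"spin":0},{"hand":0,"dp":[0,0,0.048],"spin":0},{"hand":0,"dp":[0,0,0.06],"spin":0},{"hand":0,"dp":[0,0,0.072],"spin":0},{"hand":0,"dp":[0,0,0.084],"spin":0},{"hand":0,"dp":[0,0,0.092],"spin":0},{"hand":0,"dp":[0,0,0.096],"spin":0},{"hand":0,"dp":[0,0,0.096],"spin":0}])

```text
time: 13.3
ee_pos: [0.5748, -0.1932, 0.1653]
eef_rot: [0.071, 0.997, 0.0, -0.0]
ft_force: [0.5, 0.1, 0.5]
width: 0.0003
grip_force: 0.3
```

>>> carry_out(deltas=[{"hand":0,"dp":[0,0,0.006],"spin":0},{"hand":0,"dp":[0,0,0.012],"spin":0},{"hand":0,"dp":[0,0,0.018],"spin":0},{"hand":0,"dp":[0,0,0.024],"spin":0}])

```text
time: 13.7
ee_pos: [0.5748, -0.1932, 0.1595]
eef_rot: [0.071, 0.997, -0.0, -0.0]
ft_force: [-1.8, 0.4, 4.5]
width: 0.0008
grip_force: 1.7
```

>>> carry_out(deltas=[{"hand":0,"dp":[0,0,0.006],"spin":0},{"hand":0,"dp":[0,0,0.012],"spin":0}])

```text
time: 13.9
ee_pos: [0.5748, -0.1932, 0.1564]
eef_rot: [0.071, 0.997, -0.0, -0.0]
ft_force: [0.4, -0.9, 3.9]
width: 0.0003
grip_force: 1.7
```

>>> carry_out(deltas=[{"hand":0,"dp":[0,0,0.006],"spin":0}])

```text
time: 14.0
ee_pos: [0.5748, -0.1932, 0.1549]
eef_rot: [0.071, 0.997, -0.0, -0.0]
ft_force: [-0.4, -0.7, 2.8]
width: 0.0003
grip_force: 1.7
```

>>> carry_out(deltas=[{"hand":0,"dp":[0,0,0.006],"spin":0}])

```text
time: 14.1
ee_pos: [0.5748, -0.1932, 0.1534]
eef_rot: [0.071, 0.997, -0.0, -0.0]
ft_force: [-1.7, 0.8, 2.9]
width: 0.0008
grip_force: 1.7
```

>>> carry_out(deltas=[{"hand":0,"dp":[0,0,0.006],"spin":0}])

```text
time: 14.2
ee_pos: [0.5748, -0.1931, 0.1519]
eef_rot: [0.071, 0.997, -0.0, -0.0]
ft_force: [-0.1, -0.2, 4.0]
width: 0.0002
grip_force: 1.7
```

>>> carry_out(deltas=[{"hand":0,"dp":[0,0,0.006],"spin":0}])

```text
time: 14.3
ee_pos: [0.5748, -0.1931, 0.1504]
eef_rot: [0.071, 0.997, -0.0, -0.0]
ft_force: [-1.7, 0.6, 2.8]
width: 0.0005
grip_force: 1.7
```

>>> carry_out(deltas=[{"hand":0,"dp":[0,0,0.006],"spin":0}])

```text
time: 14.4
ee_pos: [0.5748, -0.1932, 0.1489]
eef_rot: [0.071, 0.997, -0.0, -0.0]
ft_force: [-2.1, -0.1, 3.6]
width: 0.0006
grip_force: 1.7
```

>>> carry_out(deltas=[{"hand":0,"dp":[0,0,0.006],"spin":0}])

```text
time: 14.5
ee_pos: [0.5748, -0.1932, 0.1474]
eef_rot: [0.071, 0.997, -0.0, -0.0]
ft_force: [-1.9, 0.1, 2.8]
width: 0.0005
grip_force: 1.7
```

>>> carry_out(deltas=[{"hand":0,"dp":[0,0,0.006],"spin":0}])

```text
time: 14.6
ee_pos: [0.5748, -0.1932, 0.1459]
eef_rot: [0.071, 0.997, -0.0, -0.0]
ft_force: [-1.8, 1.4, 4.4]
width: 0.0005
grip_force: 1.7
```

>>> carry_out(deltas=[{"hand":0,"dp":[0,0,0.006],"spin":0}])

```text
time: 14.7
ee_pos: [0.5748, -0.1932, 0.1444]
eef_rot: [0.071, 0.997, -0.0, 0.0]
ft_force: [-2.7, -0.5, 4.0]
width: 0.0004
grip_force: 1.7
```

>>> carry_out(deltas=[{"hand":0,"dp":[0,0,0.006],"spin":0}])

```text
time: 14.8
ee_pos: [0.5748, -0.1932, 0.1429]
eef_rot: [0.071, 0.997, -0.0, -0.0]
ft_force: [-1.3, -0.7, 3.7]
width: 0.0006
grip_force: 1.7
```

>>> carry_out(deltas=[{"hand":0,"dp":[0,0,0.006],"spin":0}])

```text
time: 14.9
ee_pos: [0.5748, -0.1932, 0.1416]
eef_rot: [0.071, 0.997, -0.0, -0.0]
ft_force: [-4.2, -0.0, 7.9]
width: 0.0006
grip_force: 3.4
```

>>> carry_out(deltas=[{"hand":0,"dp":[0,0,0.006],"spin":0}])

```text
time: 15.0
ee_pos: [0.5748, -0.1932, 0.1402]
eef_rot: [0.071, 0.997, -0.0, 0.0]
ft_force: [-3.6, 0.8, 7.4]
width: 0.0008
grip_force: 3.6
```

The force jumped from about 4 N to about 8 N at z ≈ 0.142, which puts the bowl at about 48 mm. Going 6 mm past contact means TCP z ≈ 0.136.

>>> carry_out(deltas=[{"hand":0,"dp":[0,0,0.005],"spin":0},{"hand":0,"dp":[0,0,0.01],"spin":0},{"hand":0,"dp":[0,0,0.014],"spin":0},{"hand":0,"dp":[0,0,0.014],"spin":0},{"hand":0,"dp":[0,0,0.014],"spin":0}])

```text
time: 15.5
ee_pos: [0.5748, -0.1932, 0.1368]
eef_rot: [0.071, 0.997, -0.0, 0.0]
ft_force: [-2.7, 0.5, 6.1]
width: 0.0005
grip_force: 3.0
```

>>> carry_out(deltas=[{"hand":0,"dp":[0,0,0.0025],"spin":0},{"hand":0,"dp":[0,0,0.0025],"spin":0},{"hand":0,"dp":[0,0,0.0025],"spin":0}])

```text
time: 15.8
ee_pos: [0.5748, -0.1932, 0.1363]
eef_rot: [0.071, 0.997, -0.0, 0.0]
ft_force: [-3.4, 0.5, 7.1]
width: 0.0001
grip_force: 3.5
```

>>> carry_out(deltas=[{"hand":0,"dp":[0,0,-0.002],"spin":0},{"hand":0,"dp":[0,0,-0.006],"spin":0},{"hand":0,"dp":[0,0,-0.012],"spin":0},{"hand":0,"dp":[0,0,-0.03],"spin":0},{"hand":0,"dp":[0,0,-0.1],"spin":0},{"hand":0,"dp":[0,0,-0.25],"spin":0},{"hand":0,"dp":[0.2,0.2,-0.45],"spin":0},{"hand":0,"dp":[0.4,0.4,-0.65],"spin":0},{"hand":0,"dp":[0.4,0.6,-0.65],"spin":0},{"hand":0,"dp":[0.4,0.8,-0.65],"spin":0},{"hand":0,"dp":[0.4,0.95,-0.65],"spin":0},{"hand":0,"dp":[0.4,0.95,-0.65],"spin":0},{"hand":0,"dp":[0.4,0.95,-0.65],"spin":0}])

```text
time: 17.1
ee_pos: [0.509, 0.0632, 0.3001]
eef_rot: [0.067, 0.998, 0.001, 0.001]
ft_force: [-0.2, 0.1, 0.7]
width: 0.0006
grip_force: 0.0
```

Run:
```python
from h import *
s=read_state();print(s["time"],s["ee_pos"],s["ft_force"])
S=cv2.cvtColor(camera("scene"),cv2.COLOR_RGB2BGR);T=cv2.cvtColor(camera("top"),cv2.COLOR_RGB2BGR)
cv2.imwrite("pics/s6.png",S);cv2.imwrite("pics/t6.png",T)
c=lambda im,x,y:cv2.resize(im[y:y+80,x:x+65],None,fx=6,fy=6,interpolation=cv2.INTER_CUBIC)
cv2.imwrite("pics/g6.png",np.hstack([c(S,255,270),c(T,355,190)]))
for n,k in(("scene","s"),("top","t")):
    a=cv2.imread(f"pics/{n}0.png");b=cv2.imread(f"pics/{k}6.png")
    m=(cv2.absdiff(a,b).max(2)>40).astype(np.uint8);q,l,st,_=cv2.connectedComponentsWithStats(m)
    print(n,[st[i].tolist() for i in range(1,q) if st[i,4]>15])
```

```text
17.1 [0.50903228 0.06323133 0.30009228] [-0.15642361  0.07969441  0.74460667]
scene [[0, 0, 73, 110, 2712], [67, 0, 21, 14, 189], [102, 0, 37, 64, 734], [139, 0, 225, 177, 11970], [305, 0, 6, 9, 25], [350, 3, 6, 9, 18], [353, 16, 6, 11, 22], [55, 31, 27, 18, 96], [138, 55, 10, 12, 49], [99, 61, 38, 27, 132], [94, 72, 6, 8, 28], [76, 74, 26, 21, 69], [148, 86, 28, 55, 674], [173, 96, 13, 51, 285], [108, 109, 29, 56, 379], [129, 128, 9, 5, 18], [129, 141, 18, 17, 99], [150, 141, 19, 18, 173], [326, 196, 42, 46, 1330], [0, 264, 51, 103, 2640], [264, 276, 74, 73, 2696]]
top [[356, 164, 50, 106, 2045], [201, 168, 158, 312, 16690], [298, 269, 6, 15, 29], [365, 270, 6, 5, 21], [229, 279, 5, 8, 21], [253, 359, 17, 55, 228], [327, 359, 19, 55, 148], [547, 361, 93, 114, 4394], [272, 426, 53, 43, 1057], [572, 444, 68, 36, 1066], [315, 459, 12, 8, 50], [290, 464, 20, 12, 112], [259, 471, 19, 9, 73], [282, 471, 26, 9, 53], [352, 472, 10, 8, 42], [539, 478, 15, 2, 22]]
```

View pics/g6.png

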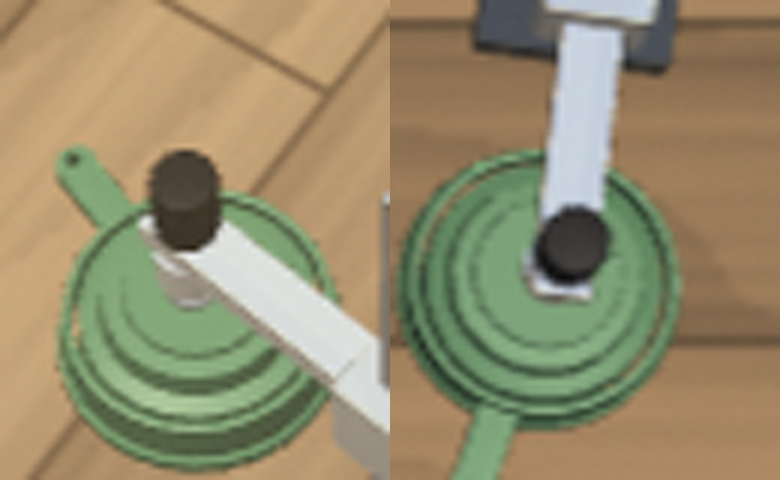

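The bowl hasn't moved, and the foot sits close to the base disc's middle: foot (190,298) against centre (199,294). The knob top is at scene (286,299.7) and top (385.5,229.7). Checking its height for brake slip.

Run:
```python
from h import *
print(tri((286,299.7),(385.5,229.7)))
for z in(.136,.139,.142,.219,.224): print(z,np.round([*proj("scene",np.array([.5745,-.1925,z])),*proj("top",np.array([.5745,-.1925,z]))],1))
# motion of the knob top by patch matching between before (4) and after (6)
for k,(x,y) in(("s",(284,280)),("t",(390,223))):
    a=cv2.imread(f"pics/{k}4.png");b=cv2.imread(f"pics/{k}6.png")
    r=cv2.matchTemplate(b[y-20:y+45,x-30:x+30],a[y-8:y+14,x-9:x+10],cv2.TM_CCOEFF_NORMED);_,v,_,l=cv2.minMaxLoc(r);print(k,v,l[0]-21,l[1]-12)
```

```text
(array([ 0.57454941, -0.19189538,  0.13334438]), np.float64(0.0008671739829868603))
0.136 [285.6 299.3 385.8 229.4]
0.139 [285.5 298.7 385.9 229.2]
0.142 [285.5 298.  386.1 228.9]
0.219 [283.9 280.1 390.2 222.8]
0.224 [283.8 278.9 390.5 222.3]
s 0.8751428723335266 2 18
t 0.8674800992012024 -4 6
```

```bash
python3 -c "
from bench import *
print(close_job())"
```

```text
the job is handed in; nothing more can be done
None
```

The bowl stands flat and released under the gauge, within about 2 mm of the foot's axis, and the foot rests on its base pushed in about 6 mm. The bowl measures about 48 mm high, so that is the least shelf gap it needs. I saw nothing else on the counter shifted, and I handed the job in at about 17 s.

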